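Ease open the vacuum sealer and try its lid switch

ROBOT

A 6-joint arm with a two-finger parallel gripper is mounted at the origin on the work surface. World frame = base frame: x ahead of the robot, y to its left, z up, the work surface at z = 0. Lengths are in mm, angles in rad, forces in N, time in s.
With the tool pointing down it reaches from about 325 to 775 mm from the base axis. Payload 5.5 kg.
Tool frame: the origin (TCP) lies midway between the tips of the shut fingers; the grasp point (between the pads) lies 19 mm behind it; z points along the fingers, y is the line along which they close (so a half turn about z gives the same grasp; the last joint's range is limited). The gripper opens to 85 mm and grips with 20 to 120 N. Pads are 22 mm wide; open, the fingers measure 114 mm over their backs; the gripper's body (76 mm by 85 mm) begins 54 mm behind the grasp point. The pads swing forward as they close: fully open they stand 13 mm farther back than shut.
Start: joints at [1.073, 0.091, 1.231, -0, 1.82, -0.057], TCP at [256.004, 542.659, 231.275] pointing down, gripper open.
Joint ranges: [-2.87, 2.87], [-0.86, 2.18], [0.17, 2.46], [-1.51, 4.65], [0.06, 2.69], [-2.65, 2.65]. Speed limits (rad/s): [2.57, 2.57, 3.01, 3.14, 3.14, 3.14].

INTERFACE

Orientations are given as [roll, pitch, yaw] about the fixed x, y, z axes, in that order (R = Rz(yaw) Ry(pitch) Rx(roll)).
In Python, from rig import arm, imaging, ticket gives the robot as it stands. The module is installed in compiled form; this text tells all that it offers.
- The arm moves only by the tool carry_out, never from a script. Its argument "moves" is a list of rows, each a list of 7 numbers: the turn, a rotation vector about the tool's x, y, z in rad, then the shift along the tool's x, y, z in mm, then the finger opening in mm, from 0 to 85.4. In form: [[wx, wy, wz, x, y, z, fingers], ...]. A call has 1 to 20 rows; each row shifts and turns the commanded pose from where the row before left it, along the tool's axes as they then stand; what a row does not reach is not made up. A row lasts 1/12 s, in which the tool goes at most 41.7 mm and 7.16 degrees, less where a joint would pass 70% of its speed; a pose out of reach is approached as far as the arm can. A call is refused whole if a number of a shift passes 41.7 or a number of a turn 0.125, either way. A call with a gripper value outside its range is refused whole. The fingers move at their own pace and stop on an object; "force" is the grip in N (left out, the last holds). Time passes only in rows, so rows that do not move let the fingers close. It gives the time, the measured TCP pose, the force, the opening and the grip force at its end, in the units of the state.
- arm.get_state(): the state, without advancing time (a new reading comes with each control period).
- imaging.snapshot(name): name is "scene" or "top" or "wrist"; returns the picture (480x640x3 uint8, red, green, blue); there is no depth.
- imaging.camera_params(name): a dict with "mtx" (3x3 intrinsics, pixels), "view" (4x4, takes a point from world to camera coordinates). Camera axes: x right, y down, z forward; pixel columns grow to the right and rows downward; lengths in mm; the calibration is good to about 2 mm. A picture is of the moment at which its call begins: read the wrist's pose just before it. camera_params takes no time and is no camera call; for the wrist camera it gives the pose at the moment of the call.
- ticket.finish_job(): hands the job in; it is judged then, once.
The state is a dict: "time_s": time; "joint_pos": joint angles; "qvel": joint speeds; "joint_torque": joint torques, N m; "tcp_pos": TCP position; "eef_rot": TCP orientation; "contact_force": force on the tool from outside, world axes, zero at the start; "ft_torque": the same for the moment, N m; "width": finger opening in mm; "grasp_force": force on a finger pad.
Only numpy, scipy, OpenCV 4.12 (cv2) and the standard library are available. Lean on these libraries where they do the work, as an engineer would, in place of code of your own. Each camera call takes 0.05 s, during which the arm holds its last target. There are 200 camera calls.

TASK

Check the lid switch of the vacuum sealer. Press the catch button on the lid and keep your fingertip on the lid while its spring raises it, letting it up slowly until it is most of the way open, so that it never flies up; it must end standing fully open. Then press the roller lever of the switch inside just until it clicks, with no overtravel, let it spring back and leave everything clear, with the goods around the sealer not disturbed.

Things in the scene. Friction and masses are not known exactly. Their poses are not given: they have to be found in the camera images.
- sealer: table-top vacuum sealer, fixed: steel base 260 mm deep (x -140 to +120), 380 wide, flat deck 70 mm above the counter. Origin on the counter; own x points from its front (robot side, catch) to its rear (hinge), y left, z up. Mid-front stands a dark keeper, 60 wide, x -140 to -120, top 102 mm up. On the deck: lid switch, plain grey suction port, 12 mm high rubber bar at x +35
- lid (a joint): lid angle, rad: 0 shut, 1.45 open at its stop. Once unlatched a spring throws it open and keeps it there; on a fingertip at the button it pushes about 4 to 5 N shut, 2.7 N at 0.5 rad, 1.7 N at 1 rad. Let go when just unlatched it flies up at about 5 rad/s; it must never exceed 3 rad/s. Let go from about 0.9 rad on it finishes softly by itself
- lid_front (a point): middle of the upper front edge of the lid. Lid: aluminium frame with clear window, 188 mm deep, 360 wide, 55 high, hollow; top face 130 mm above the counter when shut. As it opens, its front goes up and to the rear, away from the robot: a fingertip on the button has to follow an arc about the hinge; going straight up it loses the lid at about 0.5 rad
- lid_hinge (a point): middle of the hinge axis of the lid, along the sealer's y, 70 mm behind the sealer's origin, 75 mm above the counter. This point's axes turn with the lid; shut, they are the sealer's
- catch_top (a point): centre of the top face of the catch button. Black plastic, 34 mm front to rear by 60 across, in the middle of the lid's front frame bar; its top is 10 mm proud of the lid, 140 mm above the counter when shut; in the lid's frame 160 mm before and 65 mm above the hinge axis. Moves with button and lid
- catch (a joint): how far the catch button is pressed into the lid, m, 0 to 0.008. Sprung, 0.6 N per mm (a little more when pressed fast); it draws back the bolt under the keeper: the lid is free from about 0.005 (3 to 4 N); fully down at about 5 N, then the shut lid is a hard stop. While a finger holds the button against the lid's spring, the lid just follows the finger
- switch: lid switch: grey housing fixed on the deck under the lid, 56 x 34 x 30 mm high, a steel lever with a white roller reaching out of its front towards the robot; left or right of the middle, so look. Origin on the deck, axes as the sealer's. At the other side stands a suction port, a like grey housing without lever
- roller (a point): centre of the roller on the end of the switch lever: white plastic, 20 mm diameter, 20 mm wide, axis along the sealer's y. At rest its centre is 107 mm above the counter, its top 117. Can be reached, from above, only when the lid is open
- lever (a joint): angle of the switch lever, rad: 0 at rest, grows as the roller is pressed down (50 mm lever: 0.1 rad is 5 mm). Clicks at 0.20 rad, 10 mm down, about 3 N on the roller; harmful overtravel begins at 0.45 rad, 22 mm down, about 5.5 N (1 N starts it moving). Springs back to 0
- salami: bystander, to be left alone: salami, 190 mm long, 54 mm thick, lying left of the sealer; origin at the centre of its underside
- cacciatore: bystander, to be left alone: small dark salami, 140 mm long, 40 mm thick, lying in front of the sealer's left half; origin at the centre of its underside
- cheese: bystander, to be left alone: round cheese, 116 mm across, 65 mm high, right of the sealer; origin at the centre of its underside
- jar: bystander, to be left alone: jar, 72 mm across, 110 mm high, beside the right front corner of the sealer; origin at the centre of its underside
- mill: bystander, to be left alone: turned dark wooden mill, 56 mm across, 140 mm high, beside the left front corner of the sealer; origin at the centre of its underside
- honing_steel: bystander, to be left alone: honing steel with dark wooden handle, 205 mm long, lying in front of the sealer's right half; origin at the centre of its underside

How it is judged (in metres and radians):
On the way, in this order (a step that is already met when the one before it is completed fails the run):
1. the lid is open, standing at more than 1.3 rad (value of joint lid above 1.3 rad), for 0.2 s.
2. the lever is pressed past its click (0.20 rad) (value of joint lever above 0.2 rad and value of joint lid above 1.3 rad), for 0.05 s.
At the end, for the whole second after the job is handed in: the lid stands open at more than 1.3 rad and is at rest, the switch lever has sprung back to less than 0.08 rad and the catch button to less than 2 mm (value of joint lid above 1.3 rad and velocity of joint lid below 0.1 rad/s and value of joint lever below 0.08 rad and value of joint catch below 0.002 m); the robot touches nothing.
It fails at once if the lid flies up: it opens faster than 3 rad/s (velocity of joint lid above 3 rad/s).
It fails at once if the switch lever is pressed into overtravel, beyond 0.45 rad (value of joint lever above 0.45 rad).
It fails at once if one of the goods round the sealer is moved by more than 30 mm (distance of any of salami, cacciatore, cheese, jar, mill, honing_steel from where it was at the start of the episode above 0.03 m).
It also fails if it takes over 54 s, if anything falls off the work surface, if the arm or the gripper's body presses on something with over 40 N, if the wrist force passes 120 N, or if a joint passes its speed limit or range.

## Working session

There is one attempt and no reset: what is moved stays moved. The work goes in short steps, Python scripts to look and compute and a tool call to move; the robot and the scene stay as the last step left them, time stands still between calls to the robot, and variables do not carry over. Pictures are saved under pics/ and viewed, at most 10 in all, crops included, and the job is handed in when it is done.

Besides the shell and the picture viewer there is one more tool, called as a command line: name --pt "numbers of a row" for each row, then --argument value for the rest. carry_out: Moves the arm, as the interface text tells. Its arguments: {"type":"object","properties":{"moves":{"type":"array"},"force":{"type":"number"}},"required":["moves"]}

```bash
mkdir -p pics
python3 - <<'E'
from rig import arm, imaging
import cv2
s=arm.get_state(); print(s)
for n in ("scene","top"):
    cv2.imwrite(f"pics/{n}0.png",imaging.snapshot(n)[:,:,::-1]); p=imaging.camera_params(n); print(n,p["mtx"].tolist(),p["view"].round(3).tolist())
E
```

```text
{'time_s': 0.0, 'joint_pos': array([ 1.07329624e+00,  9.18793279e-02,  1.23189954e+00,  1.85168167e-05,
        1.81982480e+00, -5.67103024e-02]), 'qvel': array([ 0.00152721,  0.00084525,  0.00105575,  0.00074954, -0.00069751,
        0.00029687]), 'joint_torque': array([ 1.99510509e-06, -4.58750868e+01, -4.18013334e+01, -2.62619433e-04,
        1.19797155e-02,  1.53570716e-05]), 'tcp_pos': array([255.85368945, 542.38984736, 230.13092223]), 'eef_rot': array([-3.13958590e+00, -1.31909622e-04,  2.70080728e+00]), 'contact_force': array([-0.18430152, -0.6543778 , -0.0867814 ]), 'ft_torque': array([ 0.00992965, -0.00881758, -0.01897635]), 'grasp_force': 0.0, 'width': 85.16966601720303}
scene [[435.8617122812882, 0.0, 319.78670187613056], [0.0, 435.8617122812882, 240.80188307380575], [0.0, 0.0, 1.0]] [[0.016, 1.0, -0.01, -49.086], [0.847, -0.019, -0.531, -411.582], [-0.531, -0.0, -0.847, 1282.656], [0.0, 0.0, 0.0, 1.0]]
top [[567.0461573879063, 0.0, 310.16523136266073], [0.0, 567.0461573879063, 241.78081465063968], [0.0, 0.0, 1.0]] [[-0.003, -1.0, 0.025, 16.459], [-0.997, 0.001, -0.073, 582.333], [0.073, -0.025, -0.997, 1358.449], [0.0, 0.0, 0.0, 1.0]]
```

View pics/scene0.png

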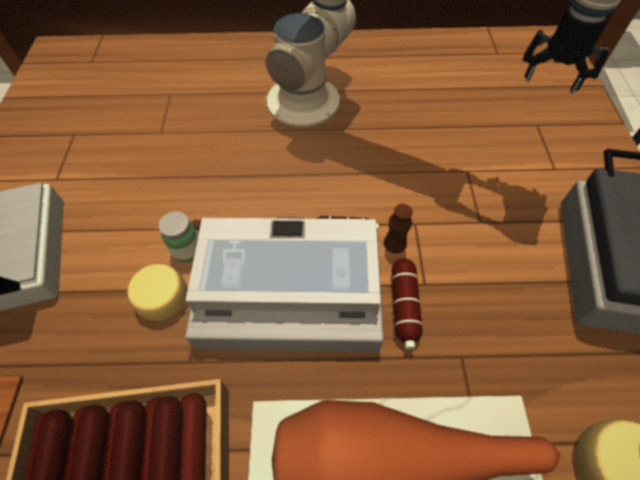

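View pics/top0.png

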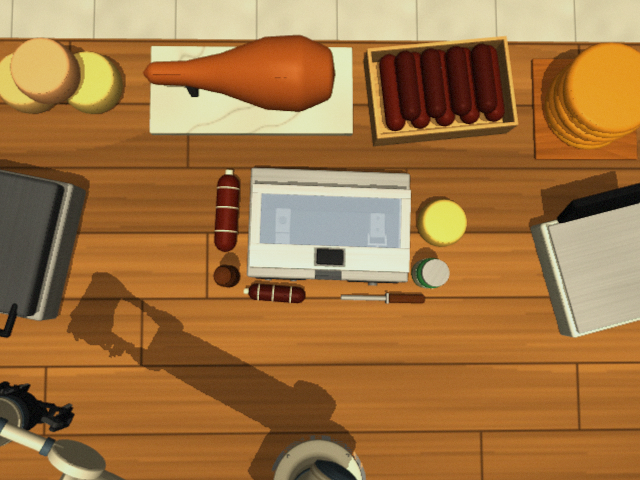

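The top view shows the black button at about (329,257), the switch with its lever under the window on the right at about (377,230, roller about 240), and the port on the left at (283,225). I'll measure them next.

```bash
cat > h.py <<'E'
import numpy as np, cv2
def ray(p,u,v,z):
    V=p["view"];R=V[:3,:3];c=-R.T@V[:3,3]
    d=R.T@np.linalg.inv(p["mtx"])@[u,v,1]
    return c+d*(z-c[2])/d[2]
def proj(p,X):
    q=p["mtx"]@(p["view"]@np.append(X,1))[:3]; return q[:2]/q[2]
E
python3 - <<'E'
from h import *
from rig import imaging
for n,box in (("top",(305,240,355,272)),("scene",(265,215,312,242))):
    p=imaging.camera_params(n); im=cv2.imread(f"pics/{n}0.png"); g=im.max(2)
    x0,y0,x1,y1=box
    m=(g[y0:y1,x0:x1]<90).astype(np.uint8)
    k,l,st,ce=cv2.connectedComponentsWithStats(m)
    i=1+np.argmax(st[1:,4]); print(n,st[i]+[x0,y0,0,0,0],ce[i]+[x0,y0])
    print("button z140",ray(p,*(ce[i]+[x0,y0]),140).round(1))
p=imaging.camera_params("top"); im=cv2.imread("pics/top0.png")
hsv=cv2.cvtColor(im,cv2.COLOR_BGR2HSV)
m=((hsv[...,1]<60)&(hsv[...,2]>150)).astype(np.uint8); m[:160]=0;m[300:]=0;m[:,:200]=0;m[:,411+4:]=0
m=cv2.morphologyEx(m,cv2.MORPH_OPEN,np.ones((3,3)))
k,l,st,ce=cv2.connectedComponentsWithStats(m); i=1+np.argmax(st[1:,4]); print(st[i])
# front bar: left/right edges and front edge per row/col
for v in range(168,290,8):
    xs=np.where(l[v]==i)[0]
    if len(xs): print(v,xs.min(),xs.max(),ray(p,xs.min(),v,130)[:2].round(0),ray(p,xs.max(),v,130)[:2].round(0))
c=im[160:310,235:425]; cv2.imwrite("pics/crop.png",cv2.resize(c,None,fx=4,fy=4,interpolation=cv2.INTER_CUBIC))
E
```

```text
top [316 248  28  17 426] [329.50938967 256.42018779]
button z140 [541.  -24.8 140. ]
scene [273 221  30  15 409] [287.00488998 228.4205379 ]
button z140 [543.8 -24.2 140. ]
[  248   169   163   112 15943]
176 252 408 [723. 149.] [ 724. -205.]
184 251 408 [705. 151.] [ 705. -204.]
192 251 410 [687. 151.] [ 687. -209.]
200 251 409 [669. 151.] [ 669. -206.]
208 250 410 [651. 153.] [ 651. -208.]
216 250 409 [633. 153.] [ 632. -206.]
224 250 409 [614. 153.] [ 614. -205.]
232 249 409 [596. 155.] [ 596. -205.]
240 249 409 [579. 155.] [ 578. -205.]
248 249 408 [561. 155.] [ 560. -202.]
256 248 409 [543. 157.] [ 542. -204.]
264 248 408 [525. 157.] [ 524. -202.]
272 248 407 [507. 156.] [ 506. -199.]
280 372 406 [ 489. -120.] [ 488. -196.]
```

View pics/crop.png

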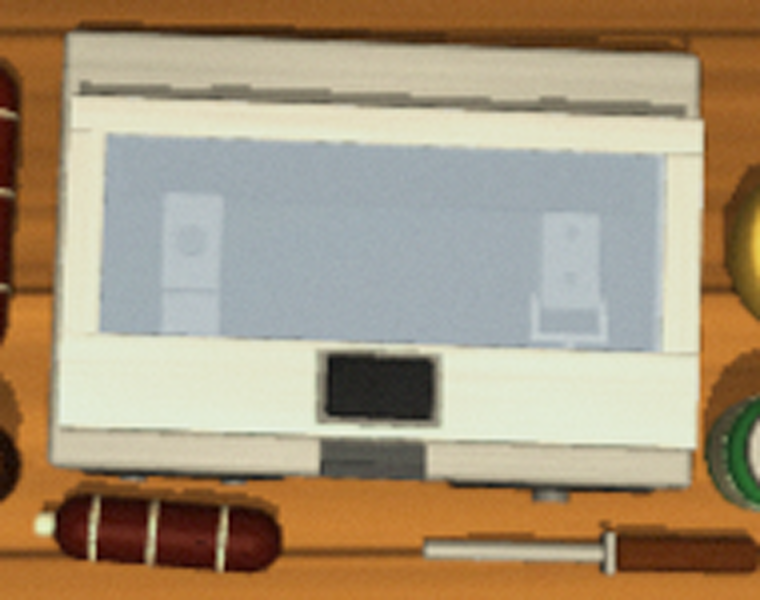

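carry_out --pt "0 0 -0.103 0 0 0 0" --pt "0 0 -0.103 0 0 0 0" --pt "0 0 -0.103 0 0 0 0" --pt "0 0 -0.103 0 0 0 0" --pt "0 0 0 -19.2 -34.8 2 0" --pt "0 0 0 -19.2 -34.8 2 0" --pt "0 0 0 -19.2 -34.8 2 0" --pt "0 0 0 -19.2 -34.8 2 0" --pt "0 0 0 -19.2 -34.8 2 0" --pt "0 0 0 -19.2 -34.8 2 0" --pt "0 0 0 -19.2 -34.8 2 0" --pt "0 0 0 -19.2 -34.8 2 0" --pt "0 0 0 -19.2 -34.8 2 0" --pt "0 0 0 -19.2 -34.8 2 0" --pt "0 0 0 -19.2 -34.8 2 0" --pt "0 0 0 -19.2 -34.8 2 0" --pt "0 0 0 -19.2 -34.8 2 0" --pt "0 0 0 -19.2 -34.8 2 0" --pt "0 0 0 -19.2 -34.8 2 0" --pt "0 0 0 -19.2 -34.8 2 0"

```text
time_s: 1.77
tcp_pos: [547.4, -24.8, 198.7]
eef_rot: [3.141, -0.001, 3.113]
contact_force: [0.1, 0.1, 0.8]
width: 0.0
grasp_force: 0.0
```

carry_out --pt "0 0 0 0 0 0 0" --pt "0 0 0 0 0 0 0"

```text
time_s: 1.93
tcp_pos: [547.1, -24.7, 197.8]
eef_rot: [3.141, -0.003, 3.109]
contact_force: [-1.0, 0.1, 0.2]
width: 0.3
grasp_force: 0.0
```

Run:
```python
from rig import arm, imaging
import cv2
s=arm.get_state(); print(s["tcp_pos"],s["eef_rot"],s["contact_force"],s["width"],s["joint_pos"])
p=imaging.camera_params("wrist"); print(p["mtx"].round(1).tolist(),p["view"].round(3).tolist())
cv2.imwrite("pics/w1.png",imaging.snapshot("wrist")[:,:,::-1])
from h import *
for X in ([542.4,-24.5,140],):print(proj(p,X))
```

```text
[547.06903848 -24.65068982 197.80854715] [ 3.14133153e+00 -2.71162131e-03  3.10910095e+00] [-1.01736338  0.07832018  0.2077344 ] 0.25392797168043585 [-1.07191608e-01 -5.17533233e-02  1.43451755e+00  5.90982433e-05
  1.76155198e+00 -1.64548475e+00]
[[338.6, 0.0, 314.7], [0.0, 338.6, 238.0], [0.0, 0.0, 1.0]] [[0.032, 0.999, -0.0, 6.058], [0.966, -0.031, 0.258, -553.729], [0.258, -0.009, -0.966, 205.102], [0.0, 0.0, 0.0, 1.0]]
[313.18723531 249.11802289]
```

View pics/w1.png

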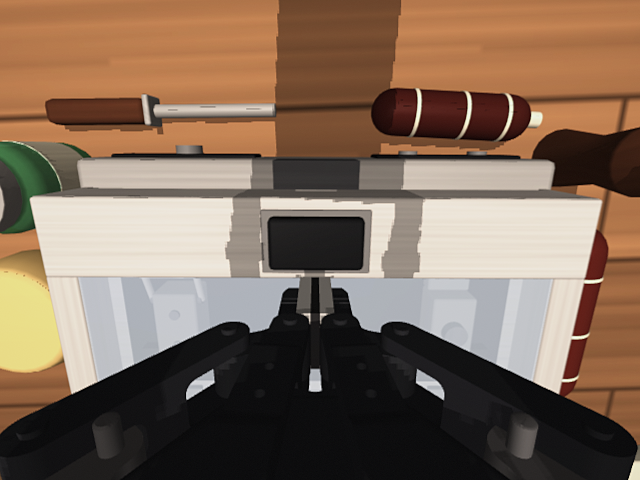

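The wrist view shows the button at about (316,243). That puts it near (541,-24) in world coordinates, in agreement with the other views. I'll descend onto it.

carry_out --pt "0 0 0 1.5 0 12 0" --pt "0 0 0 0 1 13 0" --pt "0 0 0 0 0 13 0" --pt "0 0 0 0 0 10 0" --pt "0 0 0 0 0 4 0" --pt "0 0 0 0 0 0 0" --pt "0 0 0 0 0 0 0"

```text
time_s: 2.57
tcp_pos: [545.4, -21.5, 147.2]
eef_rot: [3.142, -0.0, 3.113]
contact_force: [0.1, -0.5, -0.1]
width: 0.1
grasp_force: 0.0
```

carry_out --pt "0 0 0 0 0 1.5 0" --pt "0 0 0 0 0 1.5 0" --pt "0 0 0 0 0 1.5 0" --pt "0 0 0 0 0 1.5 0" --pt "0 0 0 0 0 0 0" --pt "0 0 0 0 0 0 0"

```text
time_s: 3.07
tcp_pos: [545.5, -21.7, 141.2]
eef_rot: [-3.142, -0.0, 3.113]
contact_force: [0.2, -0.2, -0.1]
width: -0.1
grasp_force: 0.0
```

carry_out --pt "0 0 0 0 0 1.2 0" --pt "0 0 0 0 0 1.2 0" --pt "0 0 0 0 0 1.2 0" --pt "0 0 0 0 0 1.2 0" --pt "0 0 0 0 0 0 0" --pt "0 0 0 0 0 0 0"

```text
time_s: 3.57
tcp_pos: [545.7, -21.8, 136.7]
eef_rot: [-3.141, 0.001, 3.113]
contact_force: [0.5, -0.9, 1.6]
width: 0.0
grasp_force: 1.1
```

carry_out --pt "0 0 0 0 0 1 0" --pt "0 0 0 0 0 1 0" --pt "0 0 0 0 0 1 0" --pt "0 0 0 0 0 0 0" --pt "0 0 0 0 0 0 0"

```text
time_s: 3.98
tcp_pos: [545.8, -21.8, 133.6]
eef_rot: [-3.142, 0.001, 3.113]
contact_force: [-0.3, -0.4, 3.5]
width: -0.2
grasp_force: 2.0
```

Run:
```python
import numpy as np
th=np.r_[0,.01,.03,.05:1.36:.04]
x=-166*np.cos(th)+58*np.sin(th); z=166*np.sin(th)+58*np.cos(th)
for t,a,b in zip(th[1:],-np.diff(x),-np.diff(z)): print(f"{t:.2f} [{a:.1f},{b:.1f}]",end="  ")
```

```text
0.01 [-0.6,-1.7]  0.03 [-1.2,-3.3]  0.05 [-1.3,-3.3]  0.09 [-2.8,-6.5]  0.13 [-3.0,-6.3]  0.17 [-3.3,-6.2]  0.21 [-3.5,-6.1]  0.25 [-3.8,-5.9]  0.29 [-4.0,-5.8]  0.33 [-4.2,-5.6]  0.37 [-4.5,-5.4]  0.41 [-4.7,-5.3]  0.45 [-4.9,-5.1]  0.49 [-5.1,-4.9]  0.53 [-5.3,-4.7]  0.57 [-5.4,-4.4]  0.61 [-5.6,-4.2]  0.65 [-5.8,-4.0]  0.69 [-5.9,-3.8]  0.73 [-6.1,-3.5]  0.77 [-6.2,-3.3]  0.81 [-6.3,-3.0]  0.85 [-6.5,-2.8]  0.89 [-6.6,-2.5]  0.93 [-6.7,-2.2]  0.97 [-6.8,-2.0]  1.01 [-6.8,-1.7]  1.05 [-6.9,-1.4]  1.09 [-6.9,-1.2]  1.13 [-7.0,-0.9]  1.17 [-7.0,-0.6]  1.21 [-7.0,-0.3]  1.25 [-7.0,-0.0]  1.29 [-7.0,0.2]  1.33 [-7.0,0.5]
```

carry_out --pt "0 0 0 0 0 0.7 0" --pt "0 0 0 0 0 0.6 0" --pt "0 0 0 0 0 0 0" --pt "0 0 0 0 0 0 0"

```text
time_s: 4.32
tcp_pos: [545.7, -21.8, 132.3]
eef_rot: [-3.142, 0.0, 3.113]
contact_force: [0.9, -1.2, 5.4]
width: -0.3
grasp_force: 2.4
```

carry_out --pt "0 0 0 -0.6 0 -1.7 0" --pt "0 0 0 -1.2 0 -3.3 0" --pt "0 0 0 -1.3 0 -3.3 0" --pt "0 0 0 -2.8 0 -6.5 0"

```text
time_s: 4.65
tcp_pos: [551.1, -21.9, 146.7]
eef_rot: [-3.142, -0.002, 3.113]
contact_force: [-0.6, -0.6, 3.4]
width: 0.1
grasp_force: 1.9
```

The tip is now 7 mm above the shut button's top and still carries 3.4 N, so the lid is following. I'll carry on along the arc.

carry_out --pt "0 0 0 -3.0 0 -6.3 0" --pt "0 0 0 -3.3 0 -6.2 0" --pt "0 0 0 -3.5 0 -6.1 0" --pt "0 0 0 -3.8 0 -5.9 0" --pt "0 0 0 -4.0 0 -5.8 0" --pt "0 0 0 -4.2 0 -5.6 0" --pt "0 0 0 -4.5 0 -5.4 0" --pt "0 0 0 -4.7 0 -5.3 0" --pt "0 0 0 -4.9 0 -5.1 0" --pt "0 0 0 -5.1 0 -4.9 0"

```text
time_s: 5.48
tcp_pos: [593.0, -23.2, 204.0]
eef_rot: [-3.141, 0.0, 3.113]
contact_force: [0.8, -1.7, 3.5]
width: -0.4
grasp_force: 1.5
```

carry_out --pt "0 0 0 -5.3 0 -4.7 0" --pt "0 0 0 -5.4 0 -4.4 0" --pt "0 0 0 -5.6 0 -4.2 0" --pt "0 0 0 -5.8 0 -4.0 0" --pt "0 0 0 -5.9 0 -3.8 0" --pt "0 0 0 -6.1 0 -3.5 0" --pt "0 0 0 -6.2 0 -3.3 0" --pt "0 0 0 -6.3 0 -3.0 0" --pt "0 0 0 -6.5 0 -2.8 0" --pt "0 0 0 -6.6 0 -2.5 0"

```text
time_s: 6.32
tcp_pos: [652.8, -24.6, 239.5]
eef_rot: [3.141, -0.001, 3.113]
contact_force: [1.2, -1.7, 1.4]
width: 0.3
grasp_force: 0.9
```

carry_out --pt "0 0 0 -6.7 0 -2.2 0" --pt "0 0 0 -6.8 0 -2.0 0" --pt "0 0 0 -6.8 0 -1.7 0" --pt "0 0 0 -6.9 0 -1.4 0" --pt "0 0 0 -6.9 0 -1.2 0" --pt "0 0 0 -7 0 -0.9 0" --pt "0 0 0 -7 0 -0.6 0" --pt "0 0 0 -7 0 -0.3 0" --pt "0 0 0 -7 0 0 0" --pt "0 0 0 -7 0 0 0"

```text
time_s: 7.15
tcp_pos: [721.8, -26.4, 249.1]
eef_rot: [3.141, -0.001, 3.113]
contact_force: [1.5, -0.3, 0.4]
width: 0.0
grasp_force: 0.6
```

carry_out --pt "0 0 0 -8 0 0 0" --pt "0 0 0 -8 0 0 0" --pt "0 0 0 -8 0 -2 0" --pt "0 0 0 -6 0 -4 0" --pt "0 0 0 -4 0 -6 0" --pt "0 0 0 0 0 0 0" --pt "0 0 0 0 0 0 0"

```text
time_s: 7.73
tcp_pos: [755.4, -27.3, 261.1]
eef_rot: [3.141, -0.001, 3.113]
contact_force: [0.3, 0.2, -0.5]
width: 0.2
grasp_force: 0.0
```

Run:
```python
from rig import arm, imaging
import cv2
s=arm.get_state(); print(s["tcp_pos"],s["contact_force"],s["joint_pos"])
a=imaging.snapshot("scene")[:,:,::-1];b=imaging.snapshot("top")[:,:,::-1]
cv2.imwrite("pics/top2.png",b)
cv2.imwrite("pics/v2.png",cv2.hconcat([cv2.resize(a[130:360,140:440],(400,307)),cv2.resize(b[80:310,190:490],(400,307))]))
```

```text
[755.42265141 -27.26945292 261.07995254] [ 0.34022367  0.22023537 -0.51288431] [-8.13329301e-02  5.81392533e-01  5.80413130e-01  6.20045312e-04
  1.98113286e+00 -1.62372384e+00]
```

View pics/v2.png

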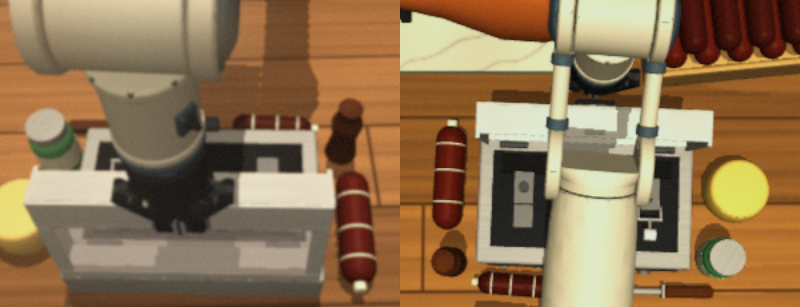

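The lid stands open, and the white roller shows at about (378,256) in the top view. I'll lift away and measure the roller.

carry_out --pt "0 0 0 0 0 -20 0" --pt "0 0 0 0 0 -35 0" --pt "0 0 0 0 0 -15 0" --pt "0 0 0 10 0 -10 0" --pt "0 0 0 30 0 0 0" --pt "0 0 0 35 0 0 0" --pt "0 0 0 35 0 0 0" --pt "0 0 0 35 0 0 0" --pt "0 0 0 35 0 0 0" --pt "0 0 0 0 0 0 0" --pt "0 0 0 0 0 0 0"

```text
time_s: 8.75
tcp_pos: [575.2, -22.3, 343.1]
eef_rot: [3.142, 0.001, 3.113]
contact_force: [0.6, -0.2, -0.4]
width: -0.2
grasp_force: 0.0
```

Run:
```python
from h import *
from rig import arm,imaging
s=arm.get_state(); print(s["tcp_pos"],s["contact_force"])
p=imaging.camera_params("top"); im=cv2.imread("pics/top2.png")
hsv=cv2.cvtColor(im,cv2.COLOR_BGR2HSV)
x0,y0,x1,y1=366,246,390,268
m=((hsv[...,2]>190))[y0:y1,x0:x1].astype(np.uint8)
k,l,st,ce=cv2.connectedComponentsWithStats(m)
for i in range(1,k): c=ce[i]+[x0,y0]; print(st[i],c,ray(p,*c,114).round(1))
pw=imaging.camera_params("wrist"); w=imaging.snapshot("wrist")[:,:,::-1]
for X in ([550,-125,114],[550,-130,117]): print(proj(pw,X))
cv2.imwrite("pics/w3.png",w)
```

```text
[575.16183456 -22.34273972 343.11216328] [ 0.60404168 -0.24404503 -0.43483264]
[ 8  6  8  8 57] [377.47368421 255.31578947] [ 544.5 -135.4  114. ]
[219.63020902 187.56252754]
[214.29205789 188.02184113]
```

View pics/w3.png

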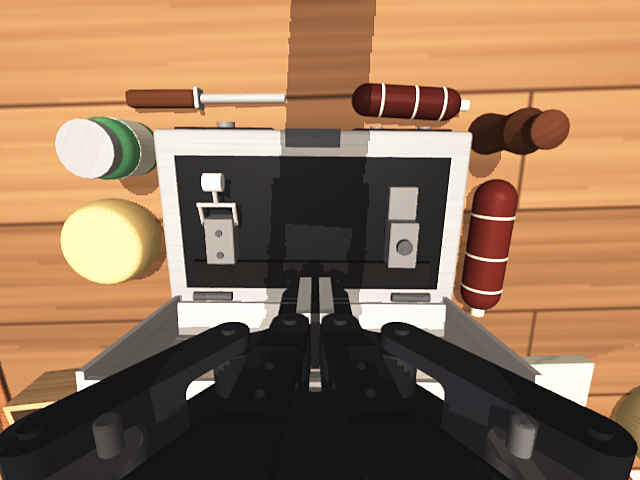

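carry_out --pt "0 0 0 3.9 -14.1 20 0" --pt "0 0 0 3.9 -14.1 26 0" --pt "0 0 0 3.9 -14.1 26 0" --pt "0 0 0 3.9 -14.1 26 0" --pt "0 0 0 3.9 -14.1 26 0" --pt "0 0 0 3.9 -14.1 26 0" --pt "0 0 0 3.9 -14.1 26 0" --pt "0 0 0 3.9 -14.1 26 0" --pt "0 0 0 0 0 12 0" --pt "0 0 0 0 0 4 0" --pt "0 0 0 0 0 0 0" --pt "0 0 0 0 0 0 0"

```text
time_s: 9.8
tcp_pos: [544.0, -134.0, 125.6]
eef_rot: [-3.141, 0.002, 3.114]
contact_force: [-0.7, 0.1, 1.2]
width: 0.1
grasp_force: 0.0
```

Run:
```python
from rig import arm
s=arm.get_state(); print(s["tcp_pos"],s["contact_force"])
```

```text
[ 543.96467983 -134.04898494  125.61795203] [-0.65182154  0.10805177  1.16414011]
```

carry_out --pt "0 0 0 2 0 3 0" --pt "0 0 0 0 0 3 0" --pt "0 0 0 0 0 3 0" --pt "0 0 0 0 0 2 0" --pt "0 0 0 0 0 2 0" --pt "0 0 0 0 0 0 0" --pt "0 0 0 0 0 0 0" --pt "0 0 0 0 0 0 0"

```text
time_s: 10.47
tcp_pos: [540.7, -134.4, 111.5]
eef_rot: [3.141, 0.0, 3.113]
contact_force: [-2.9, 0.6, 2.8]
width: -0.3
grasp_force: 1.3
```

carry_out --pt "0 0 0 0 0 2 0" --pt "0 0 0 0 0 2 0" --pt "0 0 0 0 0 2 0" --pt "0 0 0 0 0 0 0" --pt "0 0 0 0 0 0 0" --pt "0 0 0 0 0 0 0"

```text
time_s: 10.97
tcp_pos: [540.7, -134.5, 105.3]
eef_rot: [-3.141, -0.0, 3.113]
contact_force: [-3.5, 0.0, 4.3]
width: -0.1
grasp_force: 1.8
```

Run:
```python
from h import *
from rig import arm,imaging
for _ in range(2):
    p=imaging.camera_params("wrist"); w=imaging.snapshot("wrist")[:,:,::-1]; print(arm.get_state()["contact_force"].round(1))
for X in ([540.7,-134.5,105.3],[543,-134.4,97],[543,-134.4,107],[553,-134.4,97]): print(proj(p,X).round(0))
cv2.imwrite("pics/w4.png",cv2.resize(w[130:370,180:440],None,fx=2.4,fy=2.4))
```

```text
[-3.2 -0.2  3.9]
[-3.8  0.4  3.8]
[313. 295.]
[313. 292.]
[313. 302.]
[314. 311.]
```

View pics/w4.png

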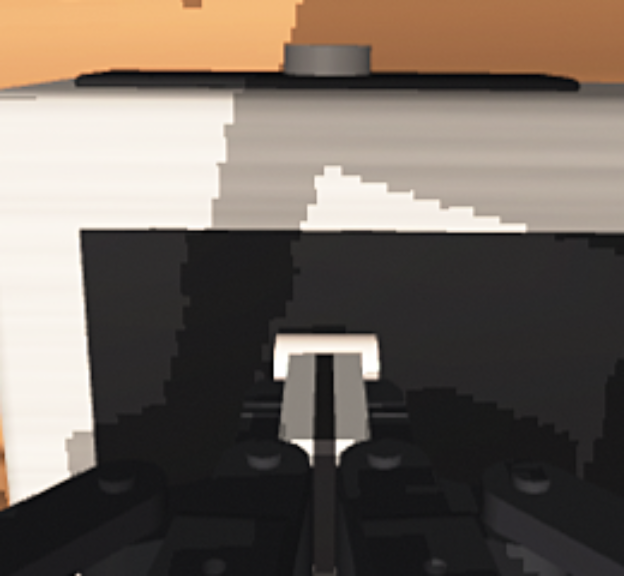

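The finger sits centred on the roller, whose front edge shows at crop row 335, and it is about 11.7 mm down. I'll press a little further for certainty, then release and retreat.

carry_out --pt "0 0 0 0 0 1 0" --pt "0 0 0 0 0 0.8 0" --pt "0 0 0 0 0 0 0" --pt "0 0 0 0 0 0 0" --pt "0 0 0 0 0 0 0"

```text
time_s: 11.48
tcp_pos: [540.7, -134.5, 103.4]
eef_rot: [-3.141, -0.0, 3.113]
contact_force: [-2.8, -0.7, 3.9]
width: -0.0
grasp_force: 2.0
```

carry_out --pt "0 0 0 0 0 -3 0" --pt "0 0 0 0 0 -5 0" --pt "0 0 0 0 0 -6 0" --pt "0 0 0 0 0 -12 0" --pt "0 0 0 0 0 -25 0" --pt "0 0 0 0 0 -35 0" --pt "0 0 0 0 0 -35 0" --pt "0 0 0 0 0 -35 0" --pt "0 0 0 20 0 -30 0" --pt "0 0 0 35 0 -10 0" --pt "0 0 0 35 0 0 0" --pt "0 0 0 20 0 0 0" --pt "0 0 0 0 0 0 0" --pt "0 0 0 0 0 0 0"

```text
time_s: 12.65
tcp_pos: [430.3, -131.2, 301.0]
eef_rot: [-3.141, 0.003, 3.112]
contact_force: [-0.2, -0.1, -0.3]
width: -0.1
grasp_force: 0.0
```

Run:
```python
from h import *
from rig import arm,imaging
s=arm.get_state(); print(s["tcp_pos"],s["contact_force"])
a=imaging.snapshot("scene")[:,:,::-1];b=imaging.snapshot("top")[:,:,::-1]
cv2.imwrite("pics/v5.png",cv2.hconcat([cv2.resize(a[130:360,140:440],(400,307)),cv2.resize(b[80:310,190:490],(400,307))]))
```

```text
[ 430.26259752 -131.21599986  300.95898461] [-0.16636269 -0.0950239  -0.25363253]
```

View pics/v5.png

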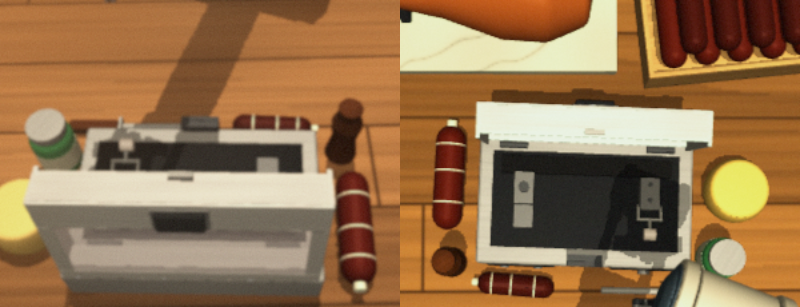

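The lid stands open, the roller is back up, the goods have not moved and the arm is clear.

```bash
python3 -c "
from rig import ticket
print(ticket.finish_job())"
```

```text
the job is handed in; nothing more can be done
None
```

The job is handed in (no verdict was returned): the lid was let up slowly and stands open, the lever was pressed about 13.5 mm (0.27 rad by tool height, click at 0.20) and sprang back, the goods look undisturbed, and the arm is clear.

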